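Snap the retaining clip onto a revolving-shelf pivot

ROBOT

A 6-joint arm with a two-finger parallel gripper is mounted at the origin on the work surface. World frame = base frame: x ahead of the robot, y to its left, z up, the work surface at z = 0. Lengths are in m, angles in rad, forces in N, time in s.
With the tool pointing down it reaches from about 0.275 to 0.875 m from the base axis. Payload 12.5 kg.
Tool frame: the origin (TCP) lies on the centre line of the jaws, within the pads' length; the fingertips stand r.finger_overhang ahead of it and the grasp point (between the pads) lies 3 mm ahead of it (r.finger_overhang is the distance from the TCP to the fingertips, in m); z points along the fingers, y is the direction in which the jaws open and shut (so a half turn about z gives the same grasp; the last joint's range is limited). The gripper opens to 85 mm and grips with 20 to 120 N. Pads are 22 mm wide; open, the fingers measure 114 mm over their backs; the gripper's body (76 mm by 85 mm) begins 54 mm behind the grasp point. The pads swing forward as they close: fully open they stand 13 mm farther back than shut.
Start: joints at [-1.254, 0.351, 1.652, -0, 1.139, -0.085], TCP at [0.215, -0.506, 0.253] pointing down, gripper open.
Joint ranges: [-2.75, 2.75], [-0.79, 2.1], [0.01, 2.65], [-1.57, 4.71], [0.07, 3.14], [-2.87, 2.87]. Speed limits (rad/s): [2.22, 2.22, 2.79, 3.14, 3.14, 3.14].

INTERFACE

Orientations are given as a unit quaternion [x, y, z, w].
In Python, from cell import r, optics gives the robot as it stands. The module is installed in compiled form; this text tells all that it offers. Calls block until the motion is done:
- r.move_to(position, orientation): joint-space move of the TCP to a pose.
- r.move_linear(position, rot=None, vel=0.15): straight line of the TCP; rot=None keeps the orientation; vel is the mean speed in m/s.
- r.set_joints(angles): joint-space move.
- r.set_gripper(opening, squeeze=None): opening from 0.0 (shut) to 1.0 (fully open); squeeze is the grip in N (None keeps the last); returns when the fingers have stopped.
- r.sleep(seconds).
- r.inverse_kinematics(position, orientation): joint angles nearest the present ones, or None.
- optics.get_image(name): name is "scene" or "top" or "wrist"; returns a dict with "pixels" (420x560x3 uint8, red, green, blue), "depth" (420x560 float32, m along the optical axis (not along the pixel's ray), 0 where there is no reading), "fx", "fy", "cx", "cy" (pixels), "camera_from_world" (4x4, takes a point from world to camera coordinates); the wrist camera has in their place "mount" (4x4, takes a point from camera to tool coordinates, whose origin is the TCP and whose axes are the flange's). Camera axes: x right, y down, z forward; pixel columns grow to the right and rows downward; lengths in m; the calibration is good to about 2 mm. The wrist camera is an equidistant fisheye: a pixel r from the principal point sees the ray r / f radians off the axis. A picture is of the moment at which its call begins: read the wrist's pose just before it.
A pose or a line that the arm cannot do raises r.PlanningError and nothing moves.
- r.hand_in(): hands the job in, once; it reports no verdict.
Readings, each from a call of its own:
- r.current_t(): time.
- r.current_q(): joint angles.
- r.current_qvel(): joint speeds.
- r.current_effort(): joint torques, N m.
- r.current_tool_pos(): TCP position.
- r.current_ee_rot(): TCP orientation.
- r.current_contact_force(): force on the tool from outside, world axes, zero at the start.
- r.current_torque(): the same for the moment, N m.
- r.current_opening(): opening from 0.0 (shut) to 1.0 (fully open).
Only numpy, scipy, OpenCV 4.12 (cv2) and the standard library are available. Lean on these libraries where they do the work, as an engineer would, in place of code of your own. Each camera call takes 0.05 s, during which the arm holds its last target.

TASK

Take up the red-handled fork tool and, with it, push the spring clip that lies on the bearing's metal disc sideways into the groove of the pivot shaft until it snaps in, then keep a firm, steady push on it for half a second so that it is surely seated against the shaft. Neither ram the clip nor bear down hard on the bearing, do not touch the clip with the gripper, and leave the other things on the bench alone. Finish by laying the fork tool flat on the bench again, clear of the bearing board.

Things in the scene. Friction and masses are not known exactly. Their poses are not given: they have to be found in the camera images.
- bearing: Fixed pivot bearing of a revolving shelf: white PVC board 200 x 200 x 18 mm, a 150 mm square steel plate on it (top at 22 mm), then a round black hub, 140 mm diameter, topped by a flat aluminium disc 44 mm above the bench; the hub does not turn. A steel pivot shaft stands in its middle. Origin: board's underside centre, z up along the shaft. The clip lies on its -x side: push roughly along its +x.
- groove (a point): Point on the shaft axis level with the disc, 44 mm above the bench. Directly above the disc the shaft has a groove of 19 mm diameter, 4.5 mm high; over it the 25 mm shaft end, 11 mm tall, top 59.5 mm above the bench. When the clip is home its centre is within 1.2 mm of this point horizontally.
- clip: Yellow-zinc spring-steel E-clip, 36 mm outside diameter, 3 mm thick, about 26 g, flat on the disc 23 to 31 mm from the shaft axis and up to 4 mm to the side, mouth towards the shaft within 0.3 rad. Origin: ring centre, underside; x points out of the mouth, z up. Two flats on its back, 38 degrees either side of -x and 18 mm from the centre, fit the fork, which turns it straight.
- clip_centre (a point): The clip's origin. The jaws meet the shaft 11 mm short of the axis and resist with 7 to 10 N until, some 3 mm short, the clip jumps home by itself, up to 0.2 mm past the axis, back tooth on the shaft. The fork, left behind, feels nothing until it meets the clip again; then the push rises steeply. A firm seating push is 10 to 17 N on the clip; over 25 N bends it.
- jaw_l (a joint): Spring hinge of the clip's left (+y) jaw: 0 relaxed, opens to about 0.06 rad while passing over the shaft; 0 again once home.
- jaw_r (a joint): The same for the right (-y) jaw.
- fork: Fork tool on the bench, 95 to 145 g: red handle 100 mm long (x), 22 wide (y), 24 high; then a flat steel blade 16 wide, 3 thick, at half the handle's height, ending in a 38 mm wide V-shaped fork head. Origin: centre of the handle's underside; x points to the fork, z up. Handle front 50 mm, prong ends 122 mm ahead of the origin. To push, hold it level, the blade on the disc or up to 1.5 mm above.
- fork_grip (a point): Where to hold the tool: near its centre of mass, 25 mm ahead of the tool's origin, 12 mm above the handle's underside.
- fork_seat (a point): Point in the open of the fork, 130 mm ahead of the tool's origin, 10.5 mm above the handle's underside (the blade's underside): a clip in the fork has its centre here. The prongs reach to 8 mm behind this point, so lower the fork with the seat at least 10 mm behind the clip's centre. Higher than 2 mm above the disc it slips over the clip; over 20 N on the disc is too hard, and it drags at 0.6 of the load.
- driver: Bystander: screwdriver lying on the bench on the other side of the bearing from the fork tool. Leave alone.
- bowl: Bystander: white china bowl of screws, 116 mm across, 50 mm high; origin: centre of its underside. Leave alone.
- tape: Bystander: yellow tape measure standing on edge, 66 x 36 x 62 mm; origin: centre of its underside. Leave alone.
- glue: Bystander: white glue bottle 68 mm in diameter, 150 mm tall; origin: centre of its underside. Leave alone.
There are look-alikes about, which are no part of the job. Of the things that look like the fork, the middle-sized one is meant.

How it is judged:
By the outcome, as a careful person would: the job done as asked, in the order asked, and still so for the second after the job is handed in, with the robot touching nothing.
It also fails if it takes over 72 s, if anything falls off the work surface, if the arm or the gripper's body presses on something with over 40 N, if the wrist force passes 120 N, or if a joint passes its speed limit or range.

## Working session

There is one attempt and no reset: what is moved stays moved. The work goes in short steps, each a Python script; the robot and the scene stay as the last script left them, time stands still between calls to the robot, and variables do not carry over. Pictures are saved under pics/ and viewed, and the job is handed in when it is done.

```bash
mkdir -p pics; ls
python3 - <<'E'
from cell import r, optics
import cv2,numpy as np
print(r.current_t(), r.finger_overhang, r.current_ee_rot(), r.current_tool_pos())
for n in ["scene","top"]:
    d=optics.get_image(n)
    print(n,d['fx'],d['fy'],d['cx'],d['cy'],np.round(d['camera_from_world'],3).tolist())
    cv2.imwrite(f"pics/{n}0.png",d['pixels'][:,:,::-1])
    np.savez(f"{n}0.npz",**d)
E
```

```text
pics
0.0 0.022 [ 9.79893915e-01  1.99518250e-01 -7.73111109e-05 -6.13315583e-04] [ 0.21499204 -0.50589249  0.25273253]
scene 531.0221507004035 531.0221507004035 288.42625250355593 207.93225159755713 [[-0.792, 0.611, -0.008, 0.382], [0.477, 0.61, -0.633, -0.135], [-0.382, -0.504, -0.774, 1.585], [0.0, 0.0, 0.0, 1.0]]
top 479.89812503728825 479.89812503728825 280.07596358254915 216.71271645094964 [[-0.006, -1.0, 0.02, -0.056], [-0.999, 0.005, -0.054, 0.44], [0.054, -0.02, -0.998, 1.275], [0.0, 0.0, 0.0, 1.0]]
```

View pics/scene0.png

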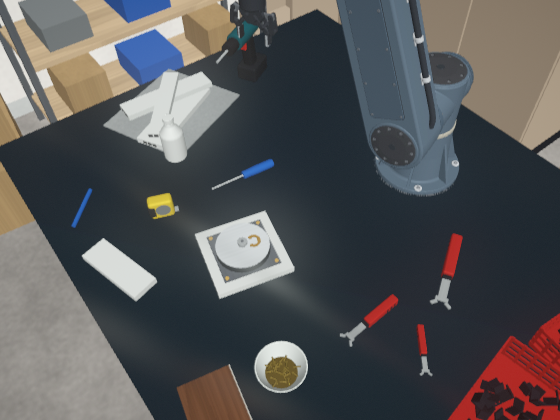

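View pics/top0.png

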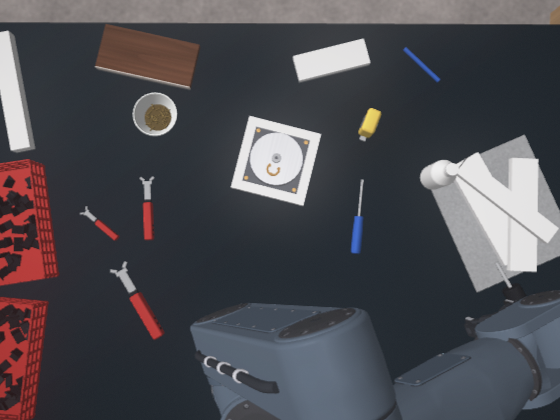

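Top view: three red forks, a small one at (100,223), a middle-sized one at (147,208) and a large one at (138,302). The clip is at (273,169), beside the shaft at (277,158). I'll measure handle lengths and look at an enlarged crop.

```bash
cat > h.py <<'E'
import numpy as np,cv2
def ray(d,u,v):
    T=np.asarray(d['camera_from_world']);R=T[:3,:3];c=-R.T@T[:3,3]
    w=R.T@np.array([(u-d['cx'])/d['fx'],(v-d['cy'])/d['fy'],1.0]);return c,w
def onz(d,u,v,z):
    c,w=ray(d,float(u),float(v));return c+w*(z-c[2])/w[2]
def proj(d,p):
    q=np.asarray(d['camera_from_world'])@np.append(p,1);return q[0]/q[2]*d['fx']+d['cx'],q[1]/q[2]*d['fy']+d['cy']
E
python3 - <<'E'
from h import *
for n in ['top','scene']:
    d=np.load(n+'0.npz');im=d['pixels'];hsv=cv2.cvtColor(im,cv2.COLOR_RGB2HSV)
    m=(((hsv[...,0]<8)|(hsv[...,0]>172))&(hsv[...,1]>150)&(hsv[...,2]>80)).astype(np.uint8)
    k,l,s,c=cv2.connectedComponentsWithStats(m)
    for i in range(1,k):
        if 80<s[i,4]<3000:
            cs,_=cv2.findContours((l==i).astype(np.uint8),0,2);(cx,cy),(w,h),a=cv2.minAreaRect(cs[0])
            box=cv2.boxPoints(((cx,cy),(w,h),a));P=[onz(d,*b,0.02)[:2] for b in box]
            print(n,s[i,4],(round(cx),round(cy)),'ctr',onz(d,cx,cy,.02).round(3),'sides',np.linalg.norm(P[0]-P[1]).round(3),np.linalg.norm(P[1]-P[2]).round(3))
d=np.load('top0.npz');im=d['pixels'][:,:,::-1]
# disc & board
g=cv2.cvtColor(im,cv2.COLOR_BGR2GRAY)
a=cv2.resize(im[165:350,70:200],None,fx=3,fy=3,interpolation=2);b=cv2.resize(im[110:210,225:325],(555,555),interpolation=2)
cv2.imwrite('pics/crops.png',np.hstack([a[:555],b])[:, :800])
cv2.imwrite('pics/cropb.png',b)
E
```

```text
top 332 (148, 220) ctr [0.431 0.293 0.02 ] sides 0.024 0.098
top 159 (106, 229) ctr [0.408 0.402 0.02 ] sides 0.016 0.07
top 151 (13, 235) ctr [0.394 0.645 0.02 ] sides 0.031 0.068
top 600 (146, 315) ctr [0.182 0.294 0.02 ] sides 0.033 0.129
top 102 (4, 388) ctr [-0.002  0.657  0.02 ] sides 0.043 0.023
scene 514 (452, 255) ctr [0.184 0.295 0.02 ] sides 0.141 0.031
scene 429 (381, 310) ctr [0.435 0.297 0.02 ] sides 0.105 0.028
scene 228 (421, 339) ctr [0.415 0.407 0.02 ] sides 0.018 0.075
```

View pics/crops.png

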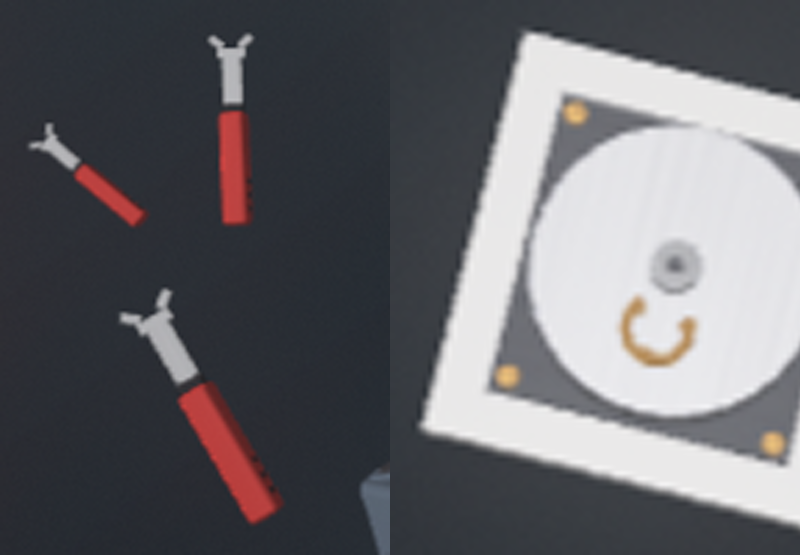

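View pics/cropb.png

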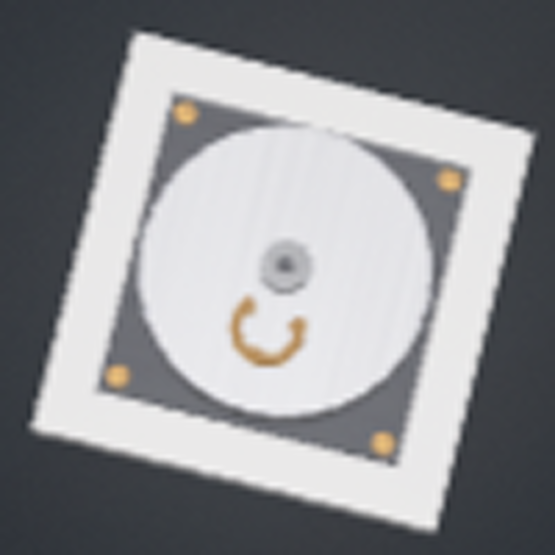

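The middle tool at (147,208) has a 98–105 mm handle, which fits the 100 mm given. The others measure about 70 and 130 mm, so this is the one. The crop shows it clearly. Next: refine the bearing and fork poses from both cameras, then look with the wrist camera.

Run:
```python
from h import *
from cell import r,optics
d=np.load('top0.npz');im=d['pixels'];hsv=cv2.cvtColor(im,cv2.COLOR_RGB2HSV)
# brass screws not known; disc: bright low-sat, above plate -> ellipse; board corners
roi=np.zeros(im.shape[:2],np.uint8);roi[105:215,225:330]=1
w=((hsv[...,2]>150)&(roi>0)).astype(np.uint8)
cs,_=cv2.findContours(w,cv2.RETR_EXTERNAL,2);c=max(cs,key=cv2.contourArea)
(cx,cy),(a,b),ang=cv2.minAreaRect(c)
box=cv2.boxPoints(((cx,cy),(a,b),ang));P=np.array([onz(d,*q,.018) for q in box])
print('board ctr',P.mean(0).round(4),'sides',np.linalg.norm(P[0]-P[1]),np.linalg.norm(P[1]-P[2]))
for i in range(4):
  e=P[(i+1)%4]-P[i];print('edge yaw',np.arctan2(e[1],e[0]).round(4))
y=((hsv[...,0]>8)&(hsv[...,0]<28)&(hsv[...,1]>90)&(roi>0)).astype(np.uint8)
k,l,s,ce=cv2.connectedComponentsWithStats(y)
for i in range(1,k):
  print('yellow',s[i],ce[i].round(1),onz(d,*ce[i],.045).round(4))
s=np.load('scene0.npz')
for n,dd,pts in (('top',d,[(276.6,157.8)]),('scene',s,[(242,242)])):
  for p in pts: print(n,'shaft',onz(dd,*p,.0595).round(4),'disc?',dd['depth'][int(p[1]),int(p[0])])
i=optics.get_image('wrist');print(i['mount'].round(4).tolist(),i['fx'],i['cx'],i['cy'])
cv2.imwrite('pics/w0.png',i['pixels'][:,:,::-1])
```

```text
board ctr [ 0.5918 -0.0481  0.018 ] sides 0.20133808827987504 0.20249673989800096
edge yaw -0.249
edge yaw -1.8249
edge yaw 2.8836
edge yaw 1.3157
yellow [257 129   3   3   9] [258. 130.] [ 0.667  -0.0014  0.045 ]
yellow [304 141   4   3  10] [305.8 142. ] [ 0.6348 -0.1273  0.045 ]
yellow [267 164  13  12  33] [272.3 171.2] [ 0.5574 -0.0386  0.045 ]
yellow [245 176   3   3   9] [246. 177.] [0.5424 0.0306 0.045 ]
yellow [292 188   4   4  11] [293.6 189.5] [ 0.5088 -0.0942  0.045 ]
top shaft [ 0.5903 -0.0498  0.0595] disc? 1.248319
scene shaft [ 0.596  -0.0425  0.0595] disc? 1.3321053
[[0.0, -0.9608, -0.2773, 0.0705], [1.0, -0.0, 0.0001, -0.0003], [-0.0001, -0.2773, 0.9608, -0.1195], [0.0, 0.0, 0.0, 1.0]] 325.19226210127806 280.90573156629046 210.3303766595816
```

View pics/w0.png

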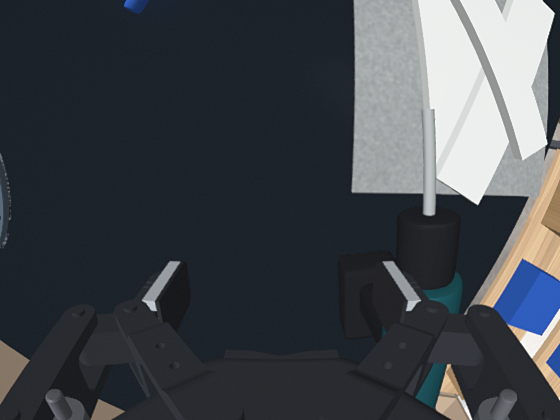

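Wrist view at the start: only the fingers and the drill area, with nothing needed in sight. From the top camera the bearing centre is about (0.591, −0.049) with yaw −0.25, and the board measures 201 mm, as it should. The rough scene-view shaft pixel differs by about 6 mm, so I'll refine that later with the wrist camera. Next I go above the fork.

```bash
cat >> h.py <<'E'
def quat(psi): return [float(np.cos(psi/2)),float(np.sin(psi/2)),0.,0.]
from scipy.spatial.transform import Rotation as Rot
def wonz(i,pos,q,u,v,z):
    dx=(u-i['cx'])/i['fx'];dy=(v-i['cy'])/i['fy'];th=np.hypot(dx,dy)
    s=np.sin(th)/th if th>1e-9 else 1.
    M=np.asarray(i['mount']);R=Rot.from_quat(q).as_matrix()
    w=R@M[:3,:3]@np.array([dx*s,dy*s,np.cos(th)]);c=R@M[:3,3]+np.asarray(pos)
    return c+w*(z-c[2])/w[2]
def wproj(i,pos,q,p):
    M=np.asarray(i['mount']);R=Rot.from_quat(q).as_matrix()
    c=M[:3,:3].T@(R.T@(np.asarray(p)-np.asarray(pos))-M[:3,3]);th=np.arctan2(np.hypot(c[0],c[1]),c[2]);ph=np.arctan2(c[1],c[0])
    return i['cx']+i['fx']*th*np.cos(ph), i['cy']+i['fx']*th*np.sin(ph)
def red(im):
    hsv=cv2.cvtColor(im,cv2.COLOR_RGB2HSV)
    return (((hsv[...,0]<8)|(hsv[...,0]>172))&(hsv[...,1]>150)&(hsv[...,2]>80)).astype(np.uint8)
def snap(optics,r,name):
    p=np.array(r.current_tool_pos());q=np.array(r.current_ee_rot());i=optics.get_image('wrist')
    cv2.imwrite(f'pics/{name}.png',i['pixels'][:,:,::-1]);np.savez(name+'.npz',pos=p,q=q,**{k:v for k,v in i.items()});return i,p,q
E
python3 - <<'E'
from h import *
from cell import r,optics
d=np.load('top0.npz')
h=onz(d,148,220,.02);t=onz(d,147.2,182,.0135)
print(h,t,np.arctan2(*(t-h)[:2][::-1]))
psi=-0.01
print(r.inverse_kinematics([.40,.293,.25],quat(psi)))
print(r.inverse_kinematics([.48,-.02,.1],quat(-.25)))
r.move_to([.40,.293,.22],quat(psi))
print(r.current_t())
snap(optics,r,'w1')
E
```

```text
[0.43210474 0.29163144 0.02      ] [0.53424716 0.2962713  0.0135    ] 0.04539424250030823
[ 5.38286860e-01  2.56090519e-01  1.79184099e+00 -4.44089210e-16
  1.09366115e+00  2.11908319e+00]
[-1.38585367e-01  4.58545665e-01  1.95068707e+00 -4.44089210e-16
  7.32359922e-01  1.68221096e+00]
3.0333
```

View pics/w1.png

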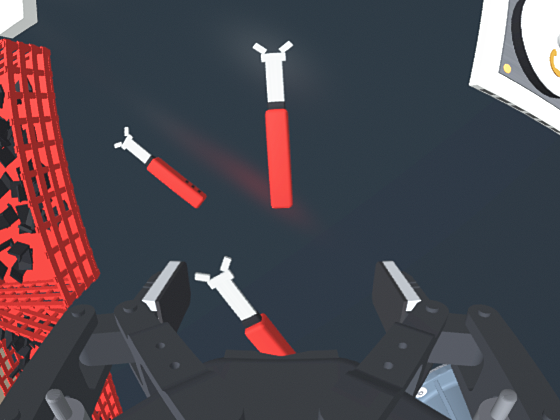

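Wrist view: the middle fork lies with its handle from (277,109) to (281,208) and prongs at (258,48) and (287,46). The small fork (160,168) and the large one (245,305) are both clear of it.

Run:
```python
from h import *
i=np.load('w1.npz');pos,q=i['pos'],i['q']
im=i['pixels'];m=red(im);k,l,s,c=cv2.connectedComponentsWithStats(m)
j=l[160,279];mm=(l==j).astype(np.uint8);print(s[j])
cs,_=cv2.findContours(mm,0,cv2.CHAIN_APPROX_NONE);pts=cs[0][:,0]
W=np.array([wonz(i,pos,q,u,v,.024)[:2] for u,v in pts]).astype(np.float32)
(cx,cy),(w,h),a=cv2.minAreaRect(W);print(cx,cy,w,h,a)
box=cv2.boxPoints(((cx,cy),(w,h),a));print(box)
# axis by row mid-points
A=[]
for v in range(115,203,4):
  u=np.where(mm[v])[0];A.append((u.min()+u.max())/2);
W=np.array([wonz(i,pos,q,u,v,.024)[:2] for u,v in zip(A,range(115,203,4))]);f=np.polyfit(W[:,0],W[:,1],1);print('yaw',np.arctan(f[0]),'y at x=.43',np.polyval(f,.43))
t=(wonz(i,pos,q,258,48,.0135)+wonz(i,pos,q,287,46,.0135))/2;print('tips',t)
for n in ('top0','scene0'):
  print()
```

```text
[ 265  109   28  100 2199]
0.43159255385398865 0.2948653995990753 0.09840191900730133 0.02186923287808895 2.7469406127929688
[[0.3819241  0.30342948]
 [0.38297218 0.2815854 ]
 [0.48126101 0.2863013 ]
 [0.48021293 0.3081454 ]]
yaw 0.048202666445337626 y at x=.43 0.29483277993841017
tips [0.54430473 0.29969539 0.0135    ]
```

Run:
```python
from h import *
from cell import r,optics
psi=.047
g=np.array([.4318,.2948])+.025*np.array([np.cos(psi),np.sin(psi)])
r.set_gripper(.6,100)
r.move_to([*g,.10],quat(psi))
r.move_linear([*g,.025],vel=.1)
print('F',np.round(r.current_contact_force(),2),r.current_tool_pos())
r.set_gripper(0.0,100)
print(r.current_t(),r.current_opening(),np.round(r.current_contact_force(),2),r.current_tool_pos(),r.current_ee_rot())
snap(optics,r,'w2')
```

```text
F [-0.68  0.62  0.3 ] [0.4570909  0.29617366 0.02557179]
5.3917 0.2282078331631642 [-2.3  -1.62  6.6 ] [0.45705613 0.2961534  0.02588521] [ 9.99723834e-01  2.34955343e-02  4.06961084e-04 -2.22408392e-04]
```

View pics/w2.png

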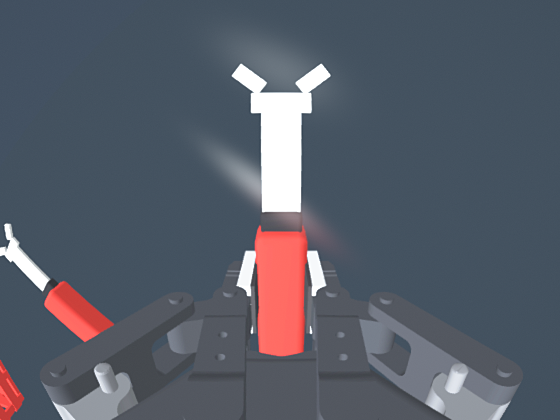

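Grasped: in the view the fork sits straight between the pads, with prong ends near (238,70) and (325,70) and the blade centred at u≈281. Lift it and measure its weight.

```bash
python3 - <<'E'
from h import *
from cell import r,optics
i=np.load('w2.npz');pos,q=i['pos'],i['q'];R=Rot.from_quat(q)
for p in [(238,65),(323,65),(263,210),(300,210),(251,93),(312,93)]:
    w=wonz(i,pos,q,*p,.0135);print(p,w.round(4),'tool',R.inv().apply(w-pos).round(4))
p=np.array(r.current_tool_pos())
r.move_linear([p[0],p[1],.10],vel=.1)
r.sleep(.3)
print(r.current_t(),r.current_opening(),np.round(r.current_contact_force(),2),np.round(r.current_torque(),3),r.current_tool_pos())
snap(optics,r,'w3')
E
python3 -c "
from h import *
a=cv2.imread('pics/w2.png');b=cv2.imread('pics/w3.png');print(np.abs(a[50:350,230:330].astype(int)-b[50:350,230:330]).mean())
cv2.imwrite('pics/c3.png',np.hstack([a[40:380,180:380],b[40:380,180:380]]))"
```

```text
(238, 65) [0.549  0.318  0.0135] tool [ 0.0928 -0.0175  0.0125]
(323, 65) [0.5506 0.284  0.0135] tool [0.0928 0.0165 0.0125]
(263, 210) [0.4891 0.3056 0.0135] tool [ 0.0325 -0.0079  0.0124]
(300, 210) [0.4899 0.2899 0.0135] tool [0.0325 0.0078 0.0124]
(251, 93) [0.5375 0.3122 0.0135] tool [ 0.0811 -0.0123  0.0125]
(312, 93) [0.5386 0.2879 0.0135] tool [0.0811 0.0121 0.0124]
6.6417 0.23292773613893597 [ 0.62 -0.42  0.25] [ 0.026 -0.009  0.01 ] [0.45689938 0.29608537 0.09963733]
1.2733666666666668
```

View pics/c3.png

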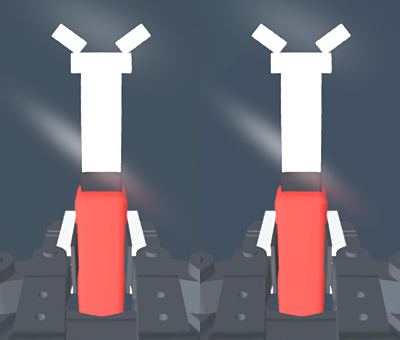

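Run:
```python
from h import *
from cell import r,optics
psi=-.25;u=np.array([np.cos(psi),np.sin(psi)]);c=np.array([.591,-.049])
p=np.array(r.current_tool_pos())
r.move_linear([p[0],p[1],.15],vel=.15)
t=c-(.105+.055)*u
r.move_to([*t,.13],quat(psi))
r.sleep(.2)
print(r.current_t(),r.current_tool_pos(),np.round(r.current_contact_force(),2))
snap(optics,r,'w4')
d=optics.get_image('top');np.savez('top1.npz',**d)
```

```text
8.55 [ 0.43621769 -0.00870064  0.12997899] [-0.55 -0.45 -0.72]
```

View pics/w4.png

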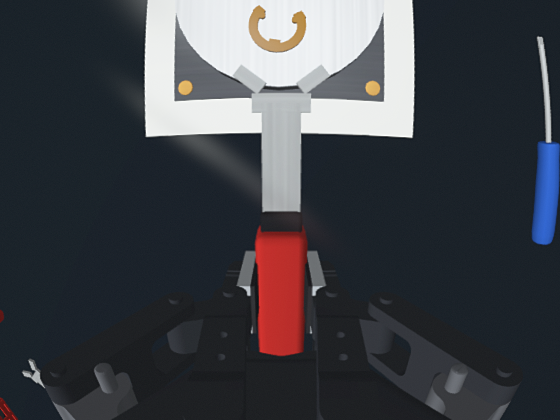

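Wrist view: the fork is centred on the bearing. Board edges are at u=146 and 413 and screws at 185 and 373, so the middle is ≈279.5, against 281 for the fork. The clip ring is at about (277,28) with its mouth away from the fork. The shaft is out of frame. Compute positions.

Run:
```python
from h import *
i=np.load('w4.npz');pos,q=i['pos'],i['q'];R=Rot.from_quat(q)
T=lambda u,v,z:(R.inv().apply(wonz(i,pos,q,u,v,z)-pos))
im=i['pixels'];hsv=cv2.cvtColor(im,cv2.COLOR_RGB2HSV)
y=((hsv[...,0]>8)&(hsv[...,0]<28)&(hsv[...,1]>90)).astype(np.uint8);y[110:]=0
k,l,s,ce=cv2.connectedComponentsWithStats(y)
for j in range(1,k):
  if s[j,4]>40: print(s[j],ce[j],T(*ce[j],.023).round(4))
j=l[47,277] if l[47,277] else np.argmax([0 if 0 else (s[a,4] if s[a,0]>230 and s[a,0]<290 and a else 0) for a in range(k)])
cs,_=cv2.findContours((l==j).astype(np.uint8),0,cv2.CHAIN_APPROX_NONE)
P=np.array([T(u,v,.047)[:2] for u,v in cs[0][:,0]])
from scipy.optimize import least_squares
c0=P.mean(0)+[0.003,0]
for _ in range(8):
  d=np.linalg.norm(P-c0,axis=1);Q=P[d>.0158]
  sol=least_squares(lambda c:np.linalg.norm(Q-c,axis=1)-.018,c0,loss='soft_l1',f_scale=.0005);c0=sol.x
print('clip tool',c0,'n',len(Q),np.abs(sol.fun).mean())
cw=R.apply([*c0,pos[2]-.047])+pos;print('clip world',cw)
for p in [(146,136),(413,137)]: print(T(*p,.018).round(4))
for p in [(185,88),(373,88)]: pass
d=np.load('top0.npz')
S=[onz(d,*x,.024) for x in [(258,130),(305.8,142),(246,177),(293.6,189.5)]];print('screws mean top',np.mean(S,0),[np.linalg.norm(S[0]-S[3]),np.linalg.norm(S[1]-S[2])])
a=onz(d,276.6,157.8,.0595);print('shaft',a,'in tool',R.inv().apply(a-pos))
```

```text
[249   6  57  46 991] [276.34712412  31.49949546] [ 0.1327 -0.0034  0.107 ]
[178  80  15  15 170] [185.11176471  87.21764706] [ 0.095  -0.0676  0.107 ]
[365  81  15  15 174] [372.27011494  87.7183908 ] [0.0944 0.0637 0.107 ]
clip tool [ 0.13145985 -0.00259125] n 113 0.0004278358177930409
clip world [ 0.56428859 -0.03851384  0.04701551]
[ 0.0614 -0.1013  0.112 ]
[0.0605 0.0983 0.112 ]
screws mean top [ 0.59194498 -0.04831915  0.024     ] [np.float64(0.18635561207395465), np.float64(0.1860197664541745)]
shaft [ 0.5903449  -0.04979115  0.0595    ] in tool [0.15949066 0.00193203 0.07049759]
```

Wrist data: the axis is 160 mm ahead of the TCP and −1.7 mm lateral; the clip is at (131.5, −2.6) mm, 29 mm from the shaft, as specified. Top view gives the axis lateral as +1.9 mm, a disagreement within the calibration tolerance. I trust the wrist view, where fork and board appear together. I'll shift, lower to just above the disc and re-measure with less parallax.

```bash
cat >> h.py <<'E'
def pose_local(r): pass
E
python3 - <<'E'
from h import *
from cell import r,optics
psi=-.25
p=np.array(r.current_tool_pos());R=Rot.from_quat(quat(psi))
t=p+R.apply([0,-.0015,0]);t[2]=.075
r.move_linear(t,vel=.1)
t[2]=.0635
r.move_linear(t,vel=.03)
r.sleep(.3)
print(r.current_t(),t,r.current_tool_pos(),np.round(r.current_contact_force(),2),Rot.from_quat(r.current_ee_rot()).as_matrix().round(4).tolist())
i,pos,q=snap(optics,r,'w5')
R=Rot.from_quat(q);T=lambda u,v,z:(R.inv().apply(wonz(i,pos,q,u,v,z)-pos))
im=i['pixels'];hsv=cv2.cvtColor(im,cv2.COLOR_RGB2HSV)
y=((hsv[...,0]>8)&(hsv[...,0]<28)&(hsv[...,1]>90)).astype(np.uint8);y[180:]=0
k,l,s,ce=cv2.connectedComponentsWithStats(y)
for j in range(1,k):
  if s[j,4]>40: print(s[j],ce[j],T(*ce[j],.023).round(4),T(*ce[j],.047).round(4))
E
```

```text
10.1833 [ 0.43646806 -0.00745043  0.0635    ] [ 0.43652019 -0.00745569  0.06358965] [-0.21 -0.83 -2.06] [[0.9689, -0.2474, 0.0002], [-0.2474, -0.9689, -0.0], [0.0002, -0.0, -1.0]]
[ 240    0   76   22 1004] [277.18426295   9.63247012] [ 0.1262 -0.0021  0.0406] [ 0.1179 -0.0018  0.0166]
[142  67  19  21 309] [151.08737864  76.83495146] [ 0.0948 -0.0664  0.0406] [ 0.0911 -0.0565  0.0166]
[400  68  19  20 314] [408.93312102  77.39808917] [0.0944 0.0648 0.0406] [0.0908 0.055  0.0166]
```

View pics/w5.png

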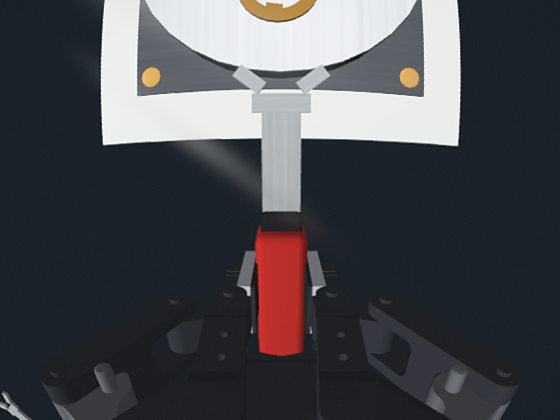

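Wrist view: prongs at (249,80) and (313,80) are over the disc's near edge, the clip's back is at (277,20), and the board is centred to within ~0.5 mm of the fork. Now advance 7 mm and feel for the disc in small steps.

Run:
```python
from h import *
from cell import r,optics
psi=-.25;R=Rot.from_quat(quat(psi))
t=np.array([ 0.43646806,-0.00745043,.0635])+R.apply([.007,-.0005,0])
r.move_linear(t,vel=.05); r.sleep(.2)
F0=np.mean([(r.sleep(.02),r.current_contact_force())[1] for _ in range(6)],0);print('F0',F0)
for z in np.arange(.0620,.0576,-.0005):
    t[2]=z; r.move_linear(t,vel=.02); r.sleep(.12)
    F=np.mean([(r.sleep(.02),r.current_contact_force())[1] for _ in range(4)],0)-F0
    print(round(z,4),r.current_tool_pos()[2].round(5),F.round(2))
    if F[2]>2.0: break
print(r.current_t())
```

```text
F0 [ 0.15070306 -0.06710653 -1.0584088 ]
0.062 0.062 [ 0.21 -0.48 -0.22]
0.0615 0.06151 [-0.08 -0.17 -0.04]
0.061 0.06099 [-0.3  -0.17  0.31]
0.0605 0.06051 [-0.68 -0.32  0.09]
0.06 0.05999 [ 0.06 -0.05  0.11]
0.0595 0.05949 [ 0.33 -0.04  0.35]
0.059 0.05905 [-1.33 -0.11  2.61]
13.8583
```

Disc contact at TCP z≈0.0592, within 0.2 mm of the prediction. Raise it 0.5 mm and advance, watching the force.

```bash
cat >> h.py <<'E'
def fmean(r,n=4):
    return np.mean([(r.sleep(.015),r.current_contact_force())[1] for _ in range(n)],0)
E
python3 - <<'E'
from h import *
from cell import r,optics
psi=-.25;R=Rot.from_quat(quat(psi));u=np.array([np.cos(psi),np.sin(psi),0]);n=np.array([-u[1],u[0],0])
t0=np.array([ 0.43646806,-0.00745043,.0597])+R.apply([.007,-.0005,0])
r.move_linear(t0,vel=.02);r.sleep(.2)
F0=fmean(r,8);print('F0',F0.round(2));np.save('F0.npy',F0);np.save('t0.npy',t0)
def at(s):
    F=fmean(r)-F0;print(round(s*1e3,2),'z',round(r.current_tool_pos()[2]*1e3,2),'push',round(-F@u,2),'lat',round(F@n,2),'fz',round(F[2],2));return -F@u,F[2]
r.move_linear(t0+.014*u,vel=.04);at(.014)
for s in np.arange(.016,.0321,.002):
    r.move_linear(t0+s*u,vel=.02);f,fz=at(s)
    if f>5 or fz>8: break
print(r.current_t());snap(optics,r,'w6')
E
```

```text
F0 [-0.07  0.19 -0.77]
14.0 z 59.61 push -0.07 lat -0.03 fz -0.22
16.0 z 59.7 push -0.04 lat 0.02 fz -0.06
18.0 z 59.7 push 0.24 lat 0.02 fz 0.09
20.0 z 59.7 push 0.29 lat 0.19 fz -0.27
22.0 z 59.69 push -0.17 lat -0.28 fz 0.13
24.0 z 59.7 push 0.11 lat -0.4 fz 0.18
26.0 z 59.69 push -0.14 lat 0.1 fz -0.12
28.0 z 59.69 push 0.08 lat 0.06 fz -0.58
30.0 z 59.69 push -0.16 lat -0.01 fz -0.39
32.0 z 59.69 push 0.13 lat -0.15 fz 0.06
17.8583
```

View pics/w6.png

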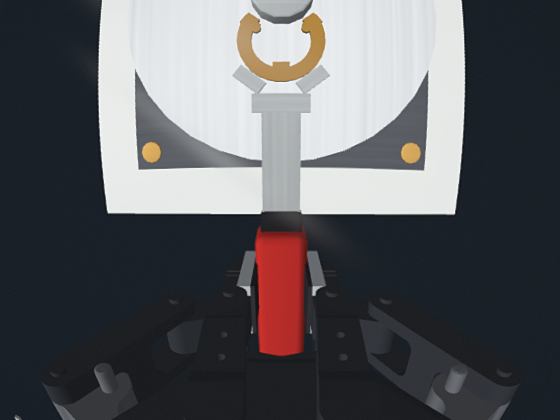

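Wrist view: the clip (281,50) sits straight in the fork, jaws at (250,18) and (312,18), just short of the shaft (282,0), all in line. Now the force-guided push.

Run:
```python
from h import *
from cell import r,optics
psi=-.25;u=np.array([np.cos(psi),np.sin(psi),0]);n=np.array([-u[1],u[0],0])
t0=np.load('t0.npy');F0=np.load('F0.npy')
s=.032;peak=0;drop=False
while s<.050:
    s+=.0005;r.move_linear(t0+s*u,vel=.01)
    F=fmean(r,3)-F0;f=-F@u;p=np.array(r.current_tool_pos())
    print(round(s*1e3,2),'act',round((p-t0)@u*1e3,2),'z',round(p[2]*1e3,2),'push',round(f,2),'lat',round(F@n,2),'fz',round(F[2],2))
    if f>14 or F[2]>10: print('limit');break
    peak=max(peak,f)
    if peak>4.5 and f<1.5: print('snapped');break
np.save('s.npy',s);print(r.current_t());snap(optics,r,'w7')
```

```text
32.5 act 32.51 z 59.7 push -0.19 lat -0.38 fz -0.26
33.0 act 33.0 z 59.7 push -0.36 lat -0.13 fz -0.08
33.5 act 33.51 z 59.7 push -0.49 lat -0.26 fz -0.44
34.0 act 34.02 z 59.7 push -0.6 lat -0.35 fz -0.38
34.5 act 34.51 z 59.7 push -0.25 lat -0.23 fz 0.25
35.0 act 35.02 z 59.71 push 0.11 lat -0.11 fz 0.12
35.5 act 35.53 z 59.71 push -0.01 lat -0.66 fz -0.46
36.0 act 36.01 z 59.7 push 0.1 lat -0.09 fz -0.21
36.5 act 36.52 z 59.69 push 0.08 lat -0.03 fz -0.61
37.0 act 37.02 z 59.72 push -0.36 lat -0.46 fz -0.05
37.5 act 37.51 z 59.71 push -0.44 lat -0.71 fz -0.43
38.0 act 38.01 z 59.69 push 0.54 lat -0.39 fz 0.38
38.5 act 38.54 z 59.72 push 0.43 lat 0.03 fz -0.67
39.0 act 39.01 z 59.71 push 0.06 lat 0.44 fz 0.14
39.5 act 39.52 z 59.72 push -0.28 lat -0.71 fz -0.31
40.0 act 39.98 z 59.69 push 0.28 lat -0.36 fz -0.37
40.5 act 40.38 z 59.65 push 0.56 lat -0.22 fz -0.13
41.0 act 40.66 z 59.6 push 3.06 lat -0.48 fz 0.31
41.5 act 41.03 z 59.55 push 4.96 lat -0.76 fz 0.92
42.0 act 41.34 z 59.52 push 5.85 lat -0.35 fz 1.65
42.5 act 41.64 z 59.45 push 6.25 lat -0.51 fz 1.42
43.0 act 42.13 z 59.46 push 7.05 lat -0.89 fz 1.33
43.5 act 42.43 z 59.4 push 7.6 lat -0.19 fz 1.9
44.0 act 43.08 z 59.44 push 6.81 lat -0.12 fz 2.0
44.5 act 43.19 z 59.35 push 8.57 lat 0.14 fz 2.87
45.0 act 44.07 z 59.47 push 7.13 lat -0.4 fz 1.86
45.5 act 44.18 z 59.37 push 9.34 lat -0.7 fz 2.72
46.0 act 44.25 z 59.31 push 10.9 lat -0.38 fz 4.74
46.5 act 45.16 z 59.35 push 8.93 lat -0.34 fz 2.63
47.0 act 45.29 z 59.31 push 11.1 lat -0.64 fz 4.58
47.5 act 45.37 z 59.29 push 13.07 lat -0.24 fz 6.19
48.0 act 48.16 z 59.72 push 2.21 lat -1.45 fz -0.21
48.5 act 49.02 z 59.83 push -0.39 lat -0.25 fz -0.16
snapped
27.8083
```

View pics/w7.png

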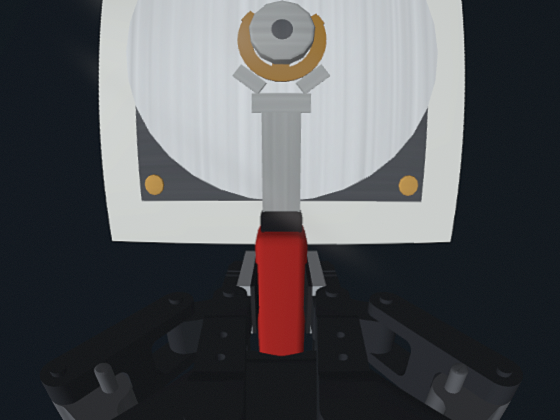

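Snapped home: the clip (282,45) surrounds the shaft (282,28), concentric in the view, and the push dropped from 13 N to 0. Next the seating push, raised 0.3 mm to avoid disc drag, target ~13.5 N.

Run:
```python
from h import *
from cell import r,optics
psi=-.25;u=np.array([np.cos(psi),np.sin(psi),0]);n=np.array([-u[1],u[0],0])
t0=np.load('t0.npy');F0=np.load('F0.npy');s=float(np.load('s.npy'))
t0=t0+[0,0,.0003]
def rd(k=3):
    F=fmean(r,k)-F0;f=-F@u;p=np.array(r.current_tool_pos())
    print(round(s*1e3,2),'act',round((p-t0)@u*1e3,2),'z',round(p[2]*1e3,2),'push',round(f,2),'lat',round(F@n,2),'fz',round(F[2],2));return f,F[2]
r.move_linear(t0+s*u,vel=.01);rd()
while s<.056:
    s+=.0003;r.move_linear(t0+s*u,vel=.008);f,fz=rd()
    if f>12.8 or fz>10: break
np.save('s.npy',s)
if f>11:
    t=r.current_t()
    for _ in range(12): r.sleep(.06);rd(3)
    print('held',r.current_t()-t)
print(r.current_t());snap(optics,r,'w8')
```

```text
48.5 act 48.6 z 60.06 push 0.06 lat 0.14 fz -0.03
48.8 act 48.83 z 60.01 push -0.24 lat 0.35 fz -0.14
49.1 act 49.1 z 59.99 push 0.36 lat -0.01 fz -0.29
49.4 act 49.43 z 60.01 push -0.26 lat -0.64 fz 0.07
49.7 act 49.68 z 59.99 push -0.03 lat -0.41 fz -0.37
50.0 act 49.98 z 59.99 push 0.42 lat -0.04 fz -0.55
50.3 act 50.15 z 59.95 push 1.36 lat 0.02 fz -0.34
50.6 act 50.31 z 59.9 push 3.38 lat 0.05 fz 0.03
50.9 act 50.46 z 59.86 push 5.04 lat -0.52 fz 0.91
51.2 act 50.55 z 59.8 push 6.11 lat -0.5 fz 1.04
51.5 act 50.65 z 59.76 push 7.15 lat -0.06 fz 1.84
51.8 act 50.74 z 59.7 push 7.6 lat -0.62 fz 1.46
52.1 act 50.82 z 59.64 push 9.13 lat 0.01 fz 2.44
52.4 act 50.88 z 59.59 push 9.43 lat -0.08 fz 2.88
52.7 act 50.96 z 59.53 push 10.87 lat 0.01 fz 3.35
53.0 act 51.01 z 59.5 push 12.16 lat -0.42 fz 3.59
53.3 act 51.06 z 59.42 push 13.64 lat 0.11 fz 4.53
53.3 act 51.05 z 59.42 push 12.3 lat 0.02 fz 3.92
53.3 act 51.04 z 59.41 push 12.87 lat -0.19 fz 4.36
53.3 act 51.04 z 59.43 push 12.66 lat -0.88 fz 4.46
53.3 act 51.05 z 59.43 push 13.32 lat -0.34 fz 4.21
53.3 act 51.06 z 59.42 push 13.56 lat 0.13 fz 4.83
53.3 act 51.08 z 59.42 push 13.35 lat -0.02 fz 4.21
53.3 act 51.05 z 59.42 push 13.12 lat -0.44 fz 4.19
53.3 act 51.06 z 59.42 push 13.35 lat -0.0 fz 4.54
53.3 act 51.05 z 59.42 push 13.36 lat 0.02 fz 4.88
53.3 act 51.06 z 59.42 push 13.37 lat 0.04 fz 4.51
53.3 act 51.06 z 59.44 push 13.28 lat -0.52 fz 4.39
53.3 act 51.04 z 59.42 push 13.13 lat -0.17 fz 4.3
held 1.2999999999999972
34.2583
```

Held 13.2 N for 1.3 s. With up to 2.6 N possibly lost to disc drag, the clip got between 10.7 and 13.2 N. I'll add a little so the band is met with margin, then back off.

Run:
```python
from h import *
from cell import r,optics
psi=-.25;u=np.array([np.cos(psi),np.sin(psi),0]);n=np.array([-u[1],u[0],0])
t0=np.load('t0.npy')+[0,0,.0005];F0=np.load('F0.npy');s=float(np.load('s.npy'))+.0004
def rd(k=3):
    F=fmean(r,k)-F0;f=-F@u;p=np.array(r.current_tool_pos())
    print(round(s*1e3,2),'act',round((p-t0)@u*1e3,2),'z',round(p[2]*1e3,2),'push',round(f,2),'fz',round(F[2],2));return f,F[2]
r.move_linear(t0+s*u,vel=.008)
t=r.current_t()
for _ in range(8): r.sleep(.06);rd(3)
print('held',r.current_t()-t)
# back off
for b in (.0515,.050): r.move_linear(t0+b*u,vel=.01)
s=.0485;r.move_linear(t0+s*u,vel=.02);r.sleep(.1);rd()
r.move_linear(t0+.030*u,vel=.05);r.sleep(.2)
print(r.current_t(),r.current_opening());snap(optics,r,'w9')
```

```text
53.7 act 51.16 z 59.51 push 14.09 fz 4.41
53.7 act 51.15 z 59.52 push 13.96 fz 4.23
53.7 act 51.15 z 59.53 push 14.4 fz 4.37
53.7 act 51.13 z 59.51 push 14.68 fz 4.07
53.7 act 51.15 z 59.5 push 14.4 fz 4.22
53.7 act 51.13 z 59.5 push 14.45 fz 4.33
53.7 act 51.1 z 59.48 push 13.96 fz 4.04
53.7 act 51.13 z 59.49 push 14.35 fz 4.62
held 0.8666999999999945
48.5 act 48.74 z 60.31 push 0.48 fz -0.35
37.2083 0.23079288070336343
```

View pics/w9.png

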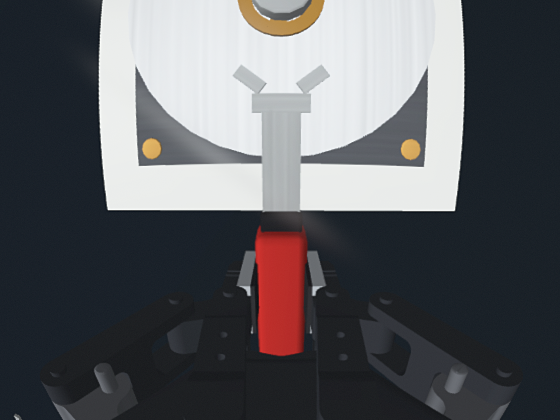

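The clip (281,5) stayed on the shaft while the fork backed away. Now carry the fork back to its old free spot and lay it down.

Run:
```python
from h import *
from cell import r,optics
psi=-.25;u=np.array([np.cos(psi),np.sin(psi),0])
t0=np.load('t0.npy')
r.move_linear(t0+.005*u+[0,0,.003],vel=.08)
p=np.array(r.current_tool_pos());p[2]=.15;r.move_linear(p,vel=.15)
g=[.4568,.2960]
r.move_to([*g,.12],quat(.047))
r.move_linear([*g,.035],vel=.12);r.sleep(.15)
F0=fmean(r,6)
for z in (.030,.028,.0272,.0268,.0264,.0260,.0256):
    r.move_linear([*g,z],vel=.02);F=fmean(r,4)-F0;print(z,np.round(r.current_tool_pos()[2],5),F.round(2))
    if F[2]>1.8:break
print(r.current_t());snap(optics,r,'w10')
```

```text
0.03 0.02994 [-0.18 -0.45  0.06]
0.028 0.02796 [-0.28 -0.13  0.19]
0.0272 0.0272 [-0.08 -0.49  0.52]
0.0268 0.0268 [-0.6  -0.26  0.13]
0.0264 0.0264 [ 0.14 -0.17  0.25]
0.026 0.02599 [-0.13 -0.39  0.17]
0.0256 0.0259 [-2.11 -1.15  6.48]
43.1083
```

View pics/w10.png

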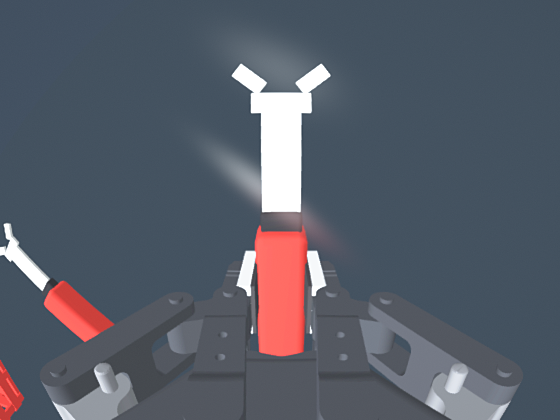

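The fork rests on the bench, with contact at TCP z 25.9 mm, the same height as at the grasp. Release and retreat, then check the clip from above with the wrist camera.

Run:
```python
from h import *
from cell import r,optics
r.set_gripper(.6)
p=np.array(r.current_tool_pos())
r.move_linear([p[0],p[1],.12],vel=.1)
psi=-.25;u=np.array([np.cos(psi),np.sin(psi)])
t=np.array([.591,-.049])-.11*u
r.move_to([p[0],p[1],.22],quat(.047))
r.move_to([*t,.2],quat(psi));r.sleep(.2)
i,pos,q=snap(optics,r,'w11');d=optics.get_image('scene');cv2.imwrite('pics/s11.png',d['pixels'][:,:,::-1])
print(r.current_t(),np.round(r.current_contact_force(),2))
im=i['pixels'][:,:,::-1]
u0,v0=map(int,wproj(i,pos,q,[.591,-.049,.05]));print(u0,v0)
c=cv2.resize(im[max(0,v0-60):v0+60,u0-70:u0+70],None,fx=4,fy=4,interpolation=2);cv2.imwrite('pics/c11.png',c)
```

```text
46.6583 [ 0.61  0.31 -0.28]
282 71
```

View pics/c11.png

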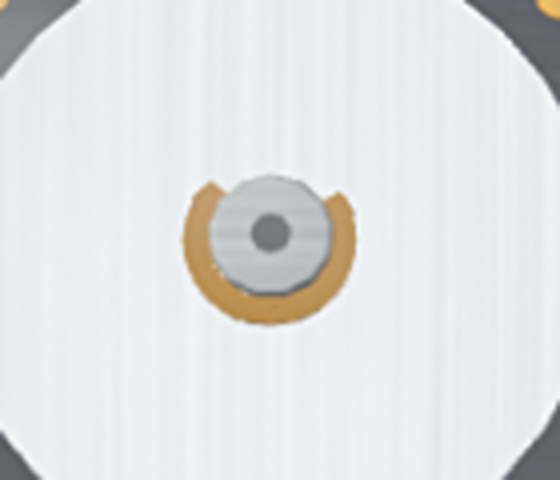

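View pics/s11.png

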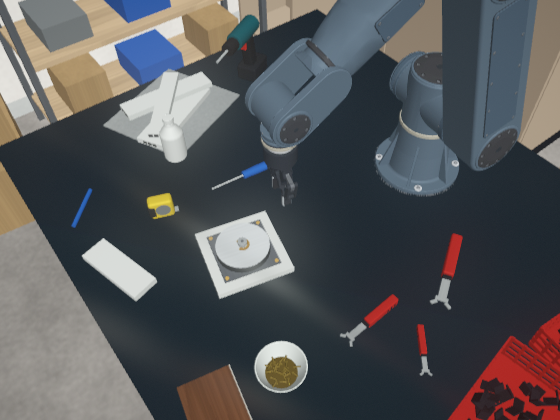

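Close-up: the clip ring (centre ≈(269,239) in the crop) hugs the shaft (270,235). The scene view shows the fork flat at (372,318) and the bystanders where they were. One numeric check of concentricity, then hand in.

Run:
```python
from h import *
from scipy.optimize import least_squares
i=np.load('w11.npz');pos,q=i['pos'],i['q']
im=i['pixels'];hsv=cv2.cvtColor(im,cv2.COLOR_RGB2HSV)
y=((hsv[...,0]>8)&(hsv[...,0]<28)&(hsv[...,1]>90)).astype(np.uint8)
k,l,s,ce=cv2.connectedComponentsWithStats(y);j=min((a for a in range(1,k) if s[a,4]>150),key=lambda a:np.hypot(*(ce[a]-[280,75])))
cs,_=cv2.findContours((l==j).astype(np.uint8),0,1)
P=np.array([wonz(i,pos,q,a,b,.047)[:2] for a,b in cs[0][:,0]]);c=P.mean(0)
for _ in range(10):
    Q=P[np.linalg.norm(P-c,axis=1)>.0163];so=least_squares(lambda c:np.linalg.norm(Q-c,axis=1)-.018,c);c=so.x
sh=wonz(i,pos,q,282-70+270/4,71-60+235/4,.0595)[:2]
print('clip',c,'shaft',sh,'diff mm',(c-sh)*1e3, np.abs(so.fun).mean())
from cell import r
r.hand_in();print(r.current_t())
```

```text
clip [ 0.59322562 -0.04660533] shaft [ 0.59146228 -0.04662239] diff mm [1.76333319 0.01705837] 0.0005120634838217872
the job is handed in; nothing more can be done
the job is handed in; nothing more can be done
```

I took up the middle-sized red fork, pushed the clip into the shaft groove and seated it. The fork is back flat at its old spot, about 0.37 m from the bearing, and I handed the job in at about 47 s of the 72 s allowed.

- **Snap-in:** the push rose to about 13 N (11 N was typical just before), then fell to zero as the clip jumped home.
- **Seating push:** I held 13.2 N for 1.3 s, then 14.3 N for 0.9 s. Both are wrist readings; disc drag may have taken up to 2.6 N, so the clip felt at least 10.7 N. Load on the disc in the readings stayed at or below about 6 N.
- **Final pictures:** the clip stays round the shaft after the fork is withdrawn, the bystanders look unmoved, and the wrist force is near zero.

**Checks that disagreed:**
- The last concentricity estimate put the clip centre 1.8 mm past the shaft along the push (lateral 0.0 mm), outside the 1.2 mm limit. My script printed it and handed in at once, so I did not look into it first. The shaft centre was picked by eye and the ring fit had about 0.5 mm residual. The clip's own snap goes at most 0.2 mm past the axis, and the steep rise in force as the fork met it again fits it being seated.
- Before the push, the top and wrist cameras differed by about 3.5 mm on the shaft's lateral position. I went by the wrist camera, and the clip went in straight.

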